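Index the watchmaker's turntable to its next hole

TASK

On the watch-assembly turntable, pull the knurled knob of the spring plunger up, swing the turntable anticlockwise (seen from above) and let the plunger drop fully into the very next hole, so the table is locked with the watch brought round to the loupe. Never force the plunger: no hard pressing down on it, and no hard turning while its pin is in a hole; keep the watch sitting flat in its seat and leave the screwdriver, jar and brass block where they are, and let go of everything at the end.

Things in the scene. Friction and masses are not known exactly. Their poses are not given: they have to be found in the camera images.
- base: Fixed round navy-grey base of the turntable, 204 mm diameter, 30 mm high, with a loupe on a thin post (top 155 mm) at its +x+y side. Origin: centre of the underside on the turntable axis; z up.
- axis (a point): Point on the turntable's vertical axis, at the height of the aluminium disc's top, 48 mm above the bench.
- stage (a joint): Angle of the turntable, rad: 0 in the start hole, growing anticlockwise seen from above. An aluminium disc, 128 mm diameter, with a radial arm 26 mm wide (top face 60 mm above the bench, reaching 94 mm out) that carries the plunger. It turns with a drag of about 2.5 N at the knob and stays where it is left.
- start_hole (a point): Mouth of the start hole, in a steel ring of holes fixed under the arm: 80 mm from the axis, ring's top 42 mm above the bench, holes 10 mm wide along the circle. The ring's part with the further holes is set by hand: the next hole lies 0.58 to 0.99 rad on from the start hole and is not measured, it must be felt for. The hole after that, 0.785 rad further on, is not wanted.
- plunger: Steel index plunger at the end of the arm: a knurled upright knob, 24 mm diameter, 26 mm high; origin at the centre of its underside, 80 mm from the axis, z up, x away from the axis. The underside is 76 mm above the bench with the pin home; a 15 mm brass bush below it reaches the arm. The spring pushes down with 6 N (home) to 10 N (full pull).
- nose (a point): Round nose of the plunger's 8 mm pin, 43 mm below the knob's underside. The pin goes 9 mm into a hole: pull the knob up more than 9 mm to clear it; hard stop at 14 mm. In a hole it locks the turntable to within 1 mm; pushed on round it meets a hard wall, and pin and ring together may take at most 30 N.
- knob_top (a point): Centre of the knob's top, 26 mm above its underside. With the pin resting on the ring between holes the knob stands about 8.5 mm higher than home and can be pushed round with about 5 N sideways; if it is free to move down (not gripped tight), the spring snaps it down home as it comes over a hole.
- movement: Watch movement with a dark dial in a round brass holder, 34 mm diameter, 14 mm high, lying loose in a low ring seat on the disc, opposite the arm; origin at the centre of its underside, z up.
- seat (a point): Centre of the seat's floor on the turntable disc, 40 mm from the axis; turns with the disc. Its rim is 4 mm high with 37 mm inner diameter.
- screwdriver: Small loose screwdriver lying on the bench, 130 mm long, handle towards its -x. Bystander.
- jar: Small loose glass jar, 44 mm diameter, 45 mm high, origin at the centre of its underside. Bystander.
- block: Small loose stepped brass block, 40 mm diameter, 24 mm high, origin at the centre of its underside. Bystander.

How it is judged (in metres and radians):
On the way, in this order (a step that is already met when the one before it is completed fails the run):
1. the plunger is pulled up clear of the start hole (knob raised over 8.5 mm) while the turntable is still there (z of plunger in the frame of base above 0.0845 m and value of joint stage below 0.12 rad), for 0.05 s.
2. the turntable is swung anticlockwise out of the start hole, past 0.35 rad (value of joint stage above 0.35 rad), for 0.05 s.
At the end, for the whole second after the job is handed in: The turntable stands at rest locked in the next hole (angle between 0.5 and 1.1 rad, where there is only that hole) with the plunger home to within 2.5 mm, and the watch sits flat in its seat (within 5 mm of its centre, tilt under 0.1 rad) (value of joint stage between 0.5 and 1.1 rad and z of plunger in the frame of base below 0.0785 m and velocity of joint stage between -0.03 and 0.03 rad/s and horizontal distance between movement and seat below 0.005 m and angle between movement's own z axis and vertical below 0.1 rad); the robot touches nothing.
It fails at once if the plunger pin is forced against its hole or ring with over 30 N (contact force between plunger and base above 30 N).
It fails at once if the watch comes out of its seat (horizontal distance between movement and seat above 0.008 m or angle between movement's own z axis and vertical above 0.3 rad).
It fails at once if a bystander is moved over 15 mm (distance of any of screwdriver, jar, block from where it was at the start of the episode above 0.015 m).
It also fails if it takes over 45 s, if anything falls off the work surface, if the arm or the gripper's body presses on something with over 40 N, if the wrist force passes 120 N, or if a joint passes its speed limit or range.

ROBOT

A 6-joint arm with a two-finger parallel gripper is mounted at the origin on the work surface. World frame = base frame: x ahead of the robot, y to its left, z up, the work surface at z = 0. Lengths are in mm, angles in degrees, forces in N, time in s.
With the tool pointing down it reaches from about 350 to 850 mm from the base axis. Payload 8.1 kg.
Tool frame: the origin (TCP) lies at the very end of the fingers, on their centre line; the grasp point (between the pads) lies 19 mm behind it; z points along the fingers, y is the line along which they close (so a half turn about z gives the same grasp; the last joint's range is limited). The gripper opens to 85 mm and grips with 20 to 120 N. Pads are 22 mm wide; open, the fingers measure 114 mm over their backs; the gripper's body (76 mm by 85 mm) begins 54 mm behind the grasp point. The pads swing forward as they close: fully open they stand 13 mm farther back than shut.
Start: joints at [63.117, 7.471, 85.268, -0, 87.261, -4.893], TCP at [224.647, 556.362, 231.292] pointing down, gripper open.
Joint ranges: [-169.43, 169.43], [-51.17, 129.36], [1.28, 143.12], [-76.62, 256.62], [0, 156.53], [-152.29, 152.29]. Speed limits (degrees/s): [136.94, 136.94, 159.86, 180, 180, 180].

INTERFACE

Orientations are given as [roll, pitch, yaw] about the fixed x, y, z axes, in that order (R = Rz(yaw) Ry(pitch) Rx(roll)).
In Python, from bench import r gives the robot as it stands.
- The arm moves only by the shell command python3 -m jog 'ROWS' [FORCE]. ROWS is JSON, a list of rows, each a list of 7 numbers: the turn, a rotation vector about the tool's x, y, z in degrees, then the shift along the tool's x, y, z in mm, then the closure, from -1 (fully open) to 1 (shut), so that 0 is half open. A call has 1 to 5 rows; each row shifts and turns the commanded pose from where the row before left it, along the tool's axes as they then stand; what a row does not reach is not made up. A row lasts 1/10 s, in which the tool goes at most 50 mm and 8.59 degrees, less where a joint would pass 70% of its speed; a pose out of reach is approached as far as the arm can. A call is refused whole if a number of a shift passes 50 or a number of a turn 8.59, either way. A call with a gripper value outside its range is refused whole. The fingers move at their own pace and stop on an object; FORCE is the grip in N (left out, the last holds). Time passes only in rows, so rows that do not move let the fingers close. It gives the time, the measured TCP pose, the force, the opening and the grip force at its end, in the units of the state.
- r.sense(): the state, without advancing time (a new reading comes with each control period).
- r.snapshot(name): name is "side" or "top"; returns a dict with "pixels" (384x512x3 uint8, red, green, blue), "fx", "fy", "cx", "cy" (pixels), "k1" (the pictures are not rectified: a ray, as slopes to the right and down, at radius r is drawn at 1 + k1 r^2 times it, then the intrinsics apply), "world_to_cam" (4x4, takes a point from world to camera coordinates). Camera axes: x right, y up, looking along -z (the intrinsics and any distortion apply to the point x, -y, -z); pixel columns grow to the right and rows downward; lengths in mm; the calibration is good to about 2 mm. A picture is of the moment at which its call begins. There is no depth.
- r.hand_in(): hands the job in; it is judged then, once.
The state is a dict: "time": time; "joint_pos": joint angles; "qd": joint speeds; "joint_efforts": joint torques, N m; "tool_pos": TCP position; "tcp_rot": TCP orientation; "ft_force": force on the tool from outside, world axes, zero at the start; "wrist_torque": the same for the moment, N m; "finger_gap": finger opening in mm; "grip_force": force on a finger pad.
Only numpy, scipy, OpenCV 4.12 (cv2) and the standard library are available. Lean on these libraries where they do the work, as an engineer would, in place of code of your own. Each camera call takes 0.05 s, during which the arm holds its last target. There are 200 camera calls.

## Working session

There is one attempt and no reset: what is moved stays moved. The work goes in short steps, Python scripts to look and compute and a shell command to move; the robot and the scene stay as the last step left them, time stands still between calls to the robot, and variables do not carry over. Pictures are saved under pics/ and viewed, at most 10 in all, crops included, and the job is handed in when it is done.

```bash
mkdir -p pics; cat > h.py <<'E'
import numpy as np, cv2
from bench import r
def snap(v,name):
    s=r.snapshot(v); cv2.imwrite(f'pics/{name}.png',np.ascontiguousarray(s['pixels'][:,:,::-1])); return s
def ray(s,u,v):
    x=(u-s['cx'])/s['fx']; y=(v-s['cy'])/s['fy']; rd=np.hypot(x,y); q=rd
    for _ in range(20): q=rd/(1+s['k1']*q*q)
    k=q/rd if rd>0 else 1
    M=np.array(s['world_to_cam']); R=M[:3,:3]; t=M[:3,3]
    return -R.T@t, R.T@np.array([x*k,-y*k,-1])
def onz(s,u,v,z):
    o,d=ray(s,u,v); return o+d*(z-o[2])/d[2]
def proj(s,p):
    M=np.array(s['world_to_cam']); c=M[:3,:3]@np.array(p,float)+M[:3,3]; x=c[0]/-c[2]; y=-c[1]/-c[2]
    k=1+s['k1']*(x*x+y*y); return s['cx']+s['fx']*x*k, s['cy']+s['fy']*y*k
E
python3 - <<'E'
from h import *
a=snap('top','t0'); b=snap('side','s0')
im=np.vstack([a['pixels'],b['pixels']])
for s in(a,b): print(ray(s,s['cx'],s['cy']), s['k1'])
print(r.sense())
E
```

```text
(array([521.35837997,  48.822111  , 746.48778976]), array([ 0.13815141,  0.01131421, -0.99034649])) -0.06274748539592447
(array([ 522.10813097, -387.36015088,  615.92865672]), array([ 0.15672449,  0.64233222, -0.75023113])) -0.1207522240484982
{'time': 0.1, 'joint_pos': array([ 6.31175230e+01,  7.50985527e+00,  8.53224492e+01, -8.79459876e-04,
        8.72600904e+01, -4.89376575e+00]), 'qd': array([ 0.16176739, -0.12181603, -0.20258771,  0.0561746 ,  0.01613507,
       -0.02320004]), 'joint_efforts': array([ 1.10831974e-03, -5.70959508e+01, -5.01938260e+01, -2.72040315e-04,
        8.50483426e-03,  8.82612562e-05]), 'tool_pos': array([224.42869019, 555.93002663, 230.3646251 ]), 'tcp_rot': array([-1.79907867e+02, -7.00688290e-03,  1.58011326e+02]), 'ft_force': array([0.59941752, 0.16214523, 0.11946585]), 'wrist_torque': array([-0.02465173, -0.02186266,  0.04133702]), 'grip_force': 0.0, 'finger_gap': 85.37568844295248}
```

View pics/t0.png

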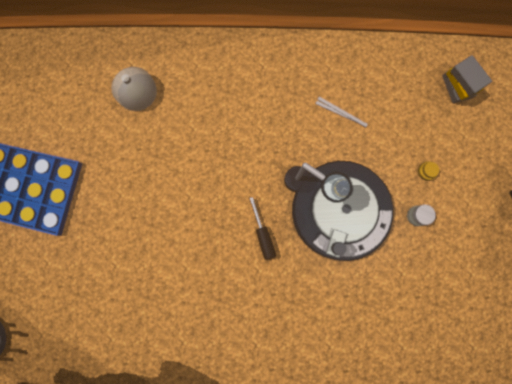

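View pics/s0.png

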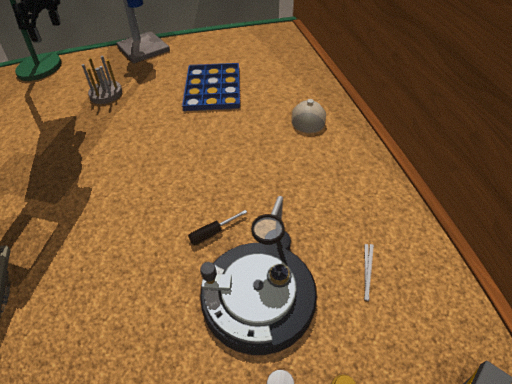

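The top view shows the base at about (343,210), knob near (338,248), watch under the loupe near (340,187), jar (424,215), block (429,171) and screwdriver (262,230). In the side view the knob top is at about (208,269).

```bash
python3 - <<'E'
from h import *
a=snap('top','t1'); b=snap('side','s1')
def crop(s,x,y,w,h,n=4): return cv2.resize(np.ascontiguousarray(s['pixels'][y:y+h,x:x+w,::-1]),None,fx=n,fy=n,interpolation=cv2.INTER_CUBIC)
cv2.imwrite('pics/c1.png',np.hstack([crop(a,290,150,100,120),crop(b,190,240,100,120)]))
for n,uv,z in [('base',(343,210),30),('axis',(347,209),48),('knobtop',(338,248),102),('watch',(340,187),62),('jar',(424,215),45),('block',(429,171),24),('sd',(262,230),8)]: print(n,onz(a,*uv,z).round(1))
for n,uv,z in [('knobtop',(208,269),102),('axis',(258,285),48)]: print(n,onz(b,*uv,z).round(1))
E
```

```text
base [ 585.8 -116.6   30. ]
axis [ 586.3 -120.2   48. ]
knobtop [511.6 -90.7 102. ]
watch [ 627.2 -103.7   62. ]
jar [ 578.1 -273.8   45. ]
block [ 670.9 -297.6   24. ]
sd [543.   44.1   8. ]
knobtop [511.6 -95.4 102. ]
axis [ 587.4 -115.9   48. ]
```

View pics/c1.png

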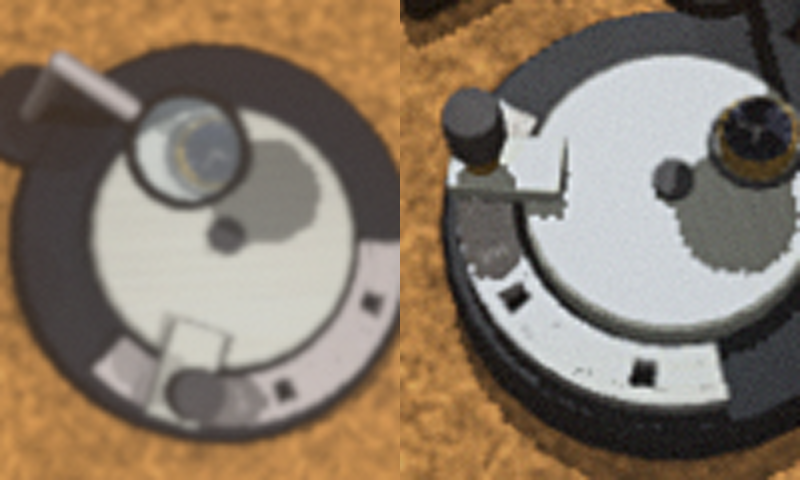

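Holes are visible on the ring: the next one at about px (361,247), the one after it at (383,225). The knob is at (339,248) top / (208,268) side, and the two views agree. I'm moving over now.

```bash
R='[0,0,0,-35,-34.5,0,0]'; python3 -m jog '[[0,0,0,-35,-34.5,0,0],[0,0,0,-35,-34.5,0,0],[0,0,0,-35,-34.5,0,0],[0,0,0,-35,-34.5,0,0],[0,0,0,-35,-34.5,0,0]]' 30; python3 -m jog '[[0,0,0,-35,-34.5,0,0],[0,0,0,-35,-34.5,0,0],[0,0,0,-35,-34.5,0,0],[0,0,0,-35,-34.5,0,0],[0,0,0,-35,-34.5,0,0]]' 
python3 - <<'E'
from h import *
a=r.snapshot('top')
ax=np.array([587,-118]);k=np.array([511.6,-93])
A=lambda p:np.degrees(np.arctan2(*(np.array(p)-ax)[::-1]))%360
print('knob',A(k),np.hypot(*(k-ax)))
for uv in [(361.2,247.5),(383,225.5)]:
    p=onz(a,*uv,42)[:2]; print(p,A(p),np.hypot(*(p-ax)))
print(r.sense()['tool_pos'],r.sense()['tcp_rot'],r.sense()['joint_pos'])
E
```

```text
time: 0.7
tool_pos: [322.5, 329.1, 231.1]
tcp_rot: [-180.0, 0.0, 158.0]
ft_force: [1.0, -0.2, 0.8]
finger_gap: 42.5
grip_force: 0.0
time: 1.2
tool_pos: [420.3, 103.5, 231.4]
tcp_rot: [180.0, 0.0, 158.0]
ft_force: [1.5, 0.4, -0.1]
finger_gap: 42.7
grip_force: 0.0
knob 161.65628641766202 79.43651553284545
[ 512.5660534  -148.94086091] 202.57178263758567 80.6086179045234
[ 556.06147405 -192.49043814] 247.44515171014774 80.65988942567314
[422.75532628  96.81191023 231.40245227] [-179.81755369    0.19539405  157.72329577] [  6.3335123  -19.30957342 110.20472222  -0.25377028  89.02068916
 -61.38532145]
```

```bash
python3 -m jog '[[0,0,0,-31,-28.5,0,0],[0,0,0,-31,-28.5,0,0],[0,0,0,-31,-28.5,0,0],[0,0,0,-31,-28.5,0,0],[0,0,0,-30,-28.5,0,0]]'; python3 -m jog '[[0,0,-3.7,0,0,35,0],[0,0,0,0,0,35,0],[0,0,0,0,0,25,0],[0,0,0,0,0,0,0]]'
python3 - <<'E'
from h import *
a=snap('top','t2'); b=snap('side','s2')
def crop(s,x,y,w,h,n=4): return cv2.resize(np.ascontiguousarray(s['pixels'][y:y+h,x:x+w,::-1]),None,fx=n,fy=n,interpolation=cv2.INTER_CUBIC)
cv2.imwrite('pics/c2.png',np.hstack([crop(a,290,150,100,120),crop(b,160,220,100,120)]))
print(r.sense()['tool_pos'],r.sense()['tcp_rot'],r.sense()['joint_pos'])
E
```

```text
time: 1.75
tool_pos: [509.9, -85.9, 231.2]
tcp_rot: [180.0, -0.0, 158.0]
ft_force: [0.4, 0.8, 1.5]
finger_gap: 42.6
grip_force: 0.0
time: 2.15
tool_pos: [506.2, -83.4, 131.7]
tcp_rot: [-180.0, -0.5, 161.7]
ft_force: [-0.6, -0.1, -0.3]
finger_gap: 42.7
grip_force: 0.0
[509.22983624 -84.1108867  136.50535171] [-1.79994878e+02 -5.71248307e-02  1.61720654e+02] [-1.50707582e+01 -1.70447095e+00  1.04837842e+02 -1.96724140e-03
  7.69239510e+01 -8.67909690e+01]
```

View pics/c2.png

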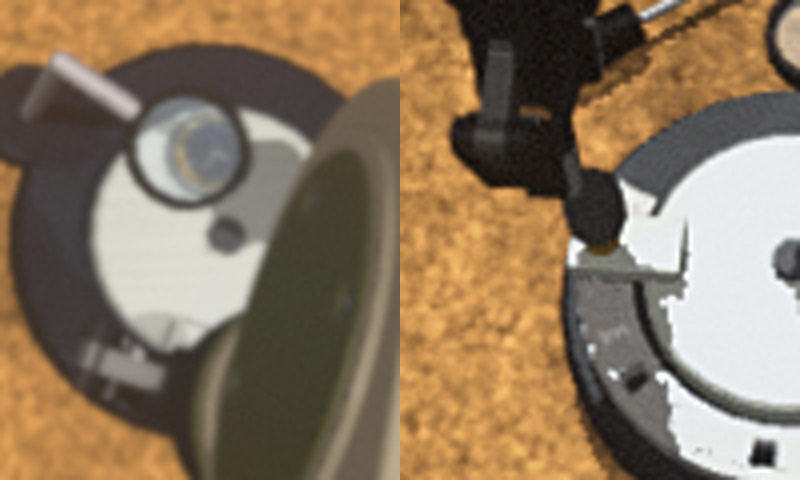

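The side view shows the fingers above and to the +y side of the knob, which is at crop px (595,210). I'll centre on it, then go down.

```bash
python3 -m jog '[[0,0,0,-5,-8,0,0],[0,0,0,0,0,20,0],[0,0,0,0,0,0,0]]';python3 -m jog '[[0,0,0,0,0,13,0],[0,0,0,0,0,13,0],[0,0,0,0,0,13,0],[0,0,0,0,0,0,0],[0,0,0,0,0,0,0]]'
```

```text
time: 2.55
tool_pos: [511.6, -94.0, 116.2]
tcp_rot: [-180.0, -0.0, 161.7]
ft_force: [-0.9, -0.9, 0.1]
finger_gap: 43.1
grip_force: 0.0
time: 3.05
tool_pos: [511.2, -93.4, 76.7]
tcp_rot: [-180.0, -0.1, 161.7]
ft_force: [0.9, 0.0, -0.2]
finger_gap: 42.7
grip_force: 0.0
```

```bash
for i in 1; do python3 -m jog '[[0,0,0,0,0,0,0.3],[0,0,0,0,0,0,0.3]]' 20; python3 -m jog '[[0,0,0,0,0,0,0.37],[0,0,0,0,0,0,0.37]]'; done
python3 - <<'E'
from h import *
b=snap('side','s3'); a=r.snapshot('top')
def crop(s,x,y,w,h,n=6): return cv2.resize(np.ascontiguousarray(s['pixels'][y:y+h,x:x+w,::-1]),None,fx=n,fy=n,interpolation=cv2.INTER_CUBIC)
cv2.imwrite('pics/c3.png',crop(b,160,220,120,95))
E
```

```text
time: 3.25
tool_pos: [512.2, -93.7, 78.0]
tcp_rot: [180.0, 0.1, 161.7]
ft_force: [0.4, 0.2, 0.3]
finger_gap: 29.8
grip_force: 0.0
time: 3.45
tool_pos: [511.9, -93.6, 77.7]
tcp_rot: [-180.0, 0.0, 161.7]
ft_force: [-0.3, -0.2, 0.5]
finger_gap: 26.9
grip_force: 0.0
```

View pics/c3.png

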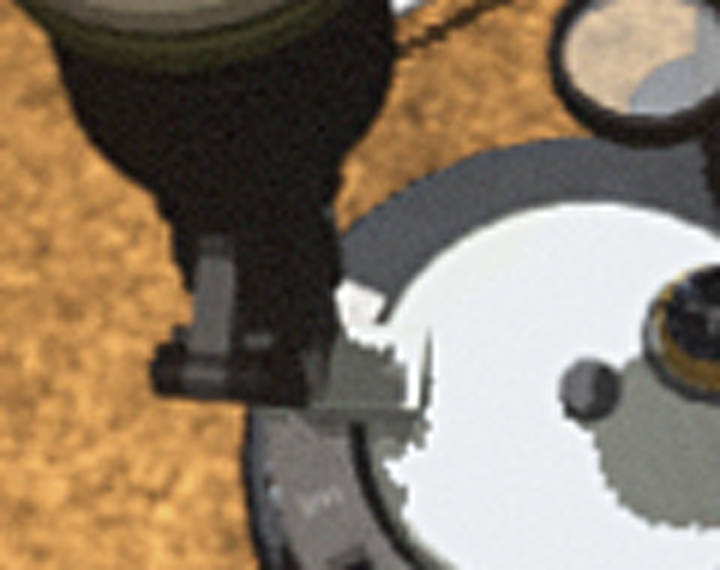

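The near finger is at crop px (230,350), astride the knob. There is no contact at a 26.9 mm gap, so the fingers are centred to about 1.5 mm. Closing now.

```bash
python3 -m jog '[[0,0,0,0,0,0,0.5],[0,0,0,0,0,0,0.5],[0,0,0,0,0,0,0.5]]' 35
```

```text
time: 3.85
tool_pos: [511.8, -93.5, 77.6]
tcp_rot: [180.0, 0.0, 161.7]
ft_force: [-1.5, 1.6, 5.4]
finger_gap: 22.9
grip_force: 34.2
```

```bash
python3 -m jog '[[0,0,0,0,0,-4,0.5],[0,0,0,0,0,-4,0.5],[0,0,0,0,0,-3.5,0.5],[0,0,0,0,0,0,0.5],[0,0,0,0,0,0,0.5]]'
```

```text
time: 4.35
tool_pos: [511.7, -93.5, 87.9]
tcp_rot: [180.0, 0.0, 161.7]
ft_force: [6.1, -0.2, -9.7]
finger_gap: 22.6
grip_force: 34.8
```

```bash
python3 -m jog '[[0,0,0,0,0,-1,0.5],[0,0,-2.86,-0.1,-4,0,0.5],[0,0,-2.86,-0.1,-4,0,0.5],[0,0,0,0,0,0,0.5],[0,0,0,0,0,0,0.5]]'
```

```text
time: 4.85
tool_pos: [509.7, -101.5, 89.0]
tcp_rot: [-180.0, 0.0, 167.4]
ft_force: [6.4, -2.5, -10.2]
finger_gap: 22.9
grip_force: 34.8
```

```bash
python3 -m jog '[[0,0,-5.73,-0.4,-8,0,0.5],[0,0,-5.73,-0.4,-8,0,0.5],[0,0,-5.73,-0.4,-8,0,0.5],[0,0,0,0,0,0,0.5],[0,0,0,0,0,0,0.5]]'
```

```text
time: 5.35
tool_pos: [508.7, -125.2, 89.2]
tcp_rot: [180.0, 0.1, -175.4]
ft_force: [9.3, 0.5, -10.1]
finger_gap: 22.8
grip_force: 35.0
```

Past 0.35 rad. Now I'll lower until the pin rests on the ring, then loosen the grip.

```bash
python3 -m jog '[[0,0,0,0,0,1.5,0.5],[0,0,0,0,0,1,0.5],[0,0,0,0,0,0,0.5]]'; python3 -m jog '[[0,0,0,0,0,0,0.37],[0,0,0,0,0,0,0.37],[0,0,0,0,0,0,0.37]]'
```

```text
time: 5.65
tool_pos: [508.7, -125.2, 86.8]
tcp_rot: [-180.0, 0.1, -175.4]
ft_force: [8.0, -0.1, -9.4]
finger_gap: 23.0
grip_force: 35.1
time: 5.95
tool_pos: [507.7, -125.2, 87.4]
tcp_rot: [-180.0, -0.0, -175.4]
ft_force: [-0.1, 0.7, 0.7]
finger_gap: 26.7
grip_force: 0.0
```

```bash
python3 -m jog '[[0,0,-2.86,-0.1,-4,0,0.37],[0,0,-2.86,-0.1,-4,0,0.37],[0,0,-2.86,-0.1,-4,0,0.37],[0,0,0,0,0,0,0.37]]'; python3 -m jog '[[0,0,-1.43,0,-2,0,0.37],[0,0,0,0,0,0,0.37]]'
```

```text
time: 6.35
tool_pos: [509.7, -136.5, 87.3]
tcp_rot: [179.9, -0.0, -166.7]
ft_force: [0.4, 0.9, 0.0]
finger_gap: 26.8
grip_force: 0.2
time: 6.55
tool_pos: [510.2, -138.4, 87.3]
tcp_rot: [179.9, 0.0, -165.3]
ft_force: [0.3, 2.8, 0.2]
finger_gap: 27.2
grip_force: 1.6
```

```bash
python3 -m jog '[[0,0,-1.43,0,-2,0,0.37],[0,0,-1.43,0,-2,0,0.37],[0,0,0,0,0,0,0.37]]'; python3 -m jog '[[0,0,-0.72,0,-1,0,0.37],[0,0,-0.72,0,-1,0,0.37],[0,0,0,0,0,0,0.37]]'
python3 - <<'E'
from h import *
b=snap('side','s4'); a=snap('top','t4')
def crop(s,x,y,w,h,n=6): return cv2.resize(np.ascontiguousarray(s['pixels'][y:y+h,x:x+w,::-1]),None,fx=n,fy=n,interpolation=cv2.INTER_CUBIC)
cv2.imwrite('pics/c4.png',crop(b,160,220,120,95))
E
```

```text
time: 6.85
tool_pos: [511.2, -142.7, 87.5]
tcp_rot: [180.0, -0.0, -162.4]
ft_force: [-1.3, 4.2, 3.1]
finger_gap: 26.9
grip_force: 2.1
time: 7.15
tool_pos: [511.9, -145.4, 87.4]
tcp_rot: [-179.9, -0.0, -161.1]
ft_force: [-0.1, 0.6, -0.5]
finger_gap: 26.6
grip_force: 0.0
```

View pics/c4.png

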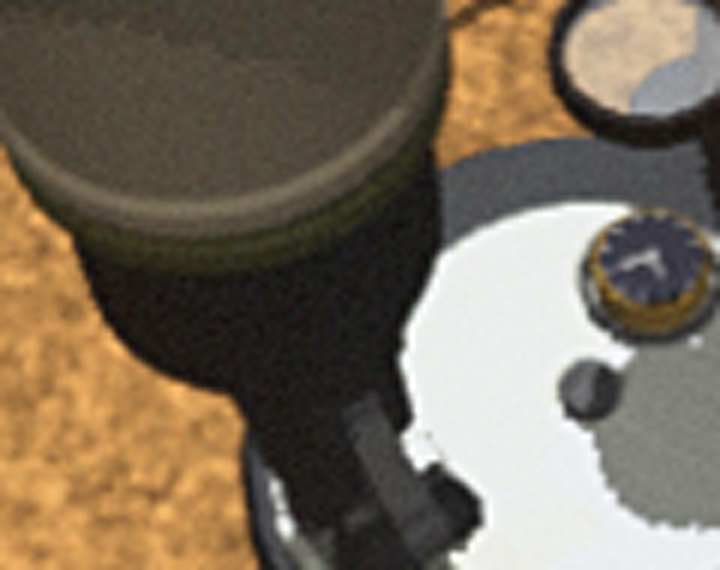

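The fingers are at the next hole (crop px ~(420,500)), the watch is flat in its seat at (650,265), and the push force has vanished, so the pin probably snapped in. I'll test with small nudges.

```bash
python3 -m jog '[[0,0,-0.72,0,-1,0,0.37],[0,0,0,0,0,0,0.37]]'; python3 -m jog '[[0,0,-0.72,0,-1,0,0.37],[0,0,0,0,0,0,0.37]]'
```

```text
time: 7.45
tool_pos: [512.2, -146.0, 87.3]
tcp_rot: [-180.0, -0.0, -160.3]
ft_force: [0.3, -0.1, -1.0]
finger_gap: 26.7
grip_force: 0.0
time: 7.65
tool_pos: [512.6, -146.8, 87.3]
tcp_rot: [-180.0, -0.0, -159.6]
ft_force: [1.1, -1.2, -1.1]
finger_gap: 26.5
grip_force: 0.0
```

```bash
python3 -m jog '[[0,0,0,0,0,0,-0.1],[0,0,0,0,0,0,-0.1],[0,0,0,0,0,0,-0.1]]'; python3 -m jog '[[0,0,0,0,0,-10,-0.1],[0,0,0,0,0,-20,-0.1],[0,0,0,0,0,-40,-0.1],[0,0,0,0,0,-30,-0.1],[0,0,0,0,0,0,-0.1]]';python3 -m jog '[[0,0,0,45,0,0,-0.1],[0,0,0,45,0,0,-0.1],[0,0,0,30,0,0,-0.1],[0,0,0,0,0,0,-0.1]]'
python3 - <<'E'
from h import *
a=snap('top','t5'); b=snap('side','s5')
def crop(s,x,y,w,h,n=4): return cv2.resize(np.ascontiguousarray(s['pixels'][y:y+h,x:x+w,::-1]),None,fx=n,fy=n,interpolation=cv2.INTER_CUBIC)
cv2.imwrite('pics/c5.png',np.hstack([crop(a,290,150,100,140),crop(b,190,240,100,140)]))
E
```

```text
time: 7.95
tool_pos: [512.5, -146.6, 87.3]
tcp_rot: [180.0, -0.0, -159.6]
ft_force: [-0.3, 0.1, 0.2]
finger_gap: 47.2
grip_force: 0.0
time: 8.45
tool_pos: [515.6, -147.8, 194.0]
tcp_rot: [-179.6, 0.4, -159.6]
ft_force: [0.6, -0.8, 0.8]
finger_gap: 47.1
grip_force: 0.0
time: 8.85
tool_pos: [397.4, -189.2, 187.0]
tcp_rot: [180.0, -0.1, -159.8]
ft_force: [0.2, 0.1, 0.0]
finger_gap: 46.6
grip_force: 0.0
```

View pics/c5.png

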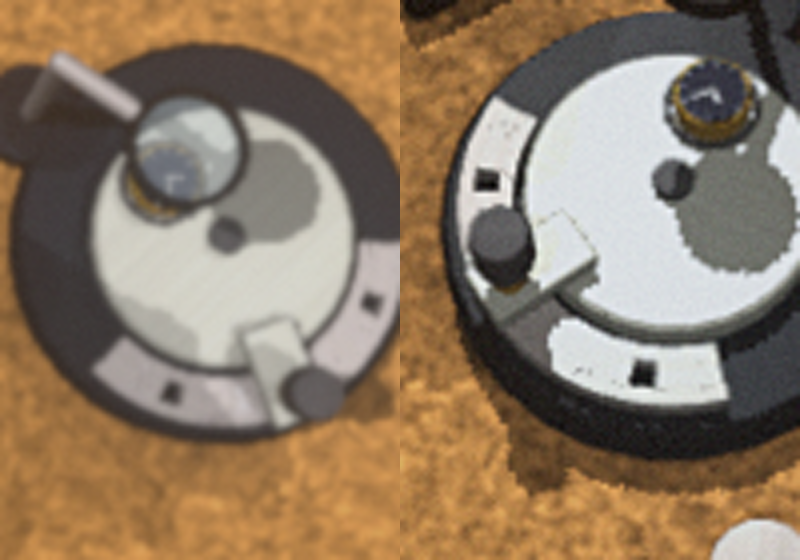

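The knob is over the next hole, top crop (316,392) and side crop (500,228); only a sliver of bush shows, as at the start. I'll check the height by triangulation.

```bash
python3 - <<'E'
from h import *
from bench import r
def dark(img,cx,cy,R=16):
    g=img[cy-R:cy+R,cx-R:cx+R].astype(int); m=((g.max(2)<125)&(g.max(2)-g.min(2)<25)).astype(np.uint8)
    n,l,s,c=cv2.connectedComponentsWithStats(m); i=l[R,R]
    return c[i]+[cx-R,cy-R], s[i]
def tri(s1,p,s2,q):
    o1,d1=ray(s1,*p);o2,d2=ray(s2,*q)
    t=np.linalg.lstsq(np.c_[d1,-d2],o2-o1,rcond=None)[0]
    A,B=o1+d1*t[0],o2+d2*t[1]; return (A+B)/2,np.linalg.norm(A-B)
a=r.snapshot('top');b=r.snapshot('side')
for z in(102,110.5):
    for th in (200.5,202.6):
        k=[587+80*np.cos(np.radians(th)),-118+80*np.sin(np.radians(th)),z]
        print(z,th,proj(a,k),proj(b,k))
I=lambda f:cv2.imread(f'pics/{f}.png')
for ta,sb,pa,pb in(('t1','s1',(339,248),(208,269)),('t5','s5',(369,248),(215,299))):
    p,s=dark(I(ta),*pa);q,u=dark(I(sb),*pb); print(p,s,q,u,tri(a,p,b,q))
E
```

```text
102 200.5 (np.float64(368.9793857285407), np.float64(248.35963539453547)) (np.float64(213.98338271512938), np.float64(297.9734902437177))
102 202.6 (np.float64(370.49287996428774), np.float64(247.7767072566898)) (np.float64(215.01805258508423), np.float64(299.461563584352))
110.5 200.5 (np.float64(370.43258997648417), np.float64(248.45780166316953)) (np.float64(213.3914751855229), np.float64(295.5575520765755))
110.5 202.6 (np.float64(371.96541699202993), np.float64(247.866980564339)) (np.float64(214.4370730558701), np.float64(297.0585052973798))
[339.51818182 250.71515152] [  0   9  32  19 330] [211.39344262 269.75136612] [  9   1  23  31 366] (array([511.63866981, -94.7114525 ,  96.23143512]), np.float64(9.727030822152257))
[367.70562771 248.23376623] [  0   5  32  23 231] [216.53954802 301.93502825] [  8   0  24  32 354] (array([ 513.25916937, -147.46741254,   89.49084713]), np.float64(2.381929940083099))
```

```bash
python3 - <<'E'
from h import *
I=lambda f:cv2.imread(f'pics/{f}.png')
c=lambda i,x,y:cv2.resize(i[y:y+45,x:x+40],None,fx=10,fy=10,interpolation=cv2.INTER_NEAREST)
cv2.imwrite('pics/c6.png',np.hstack([c(I('s1'),190,250),c(I('s5'),197,280)]))
E
```

```text
(no output)
```

View pics/c6.png

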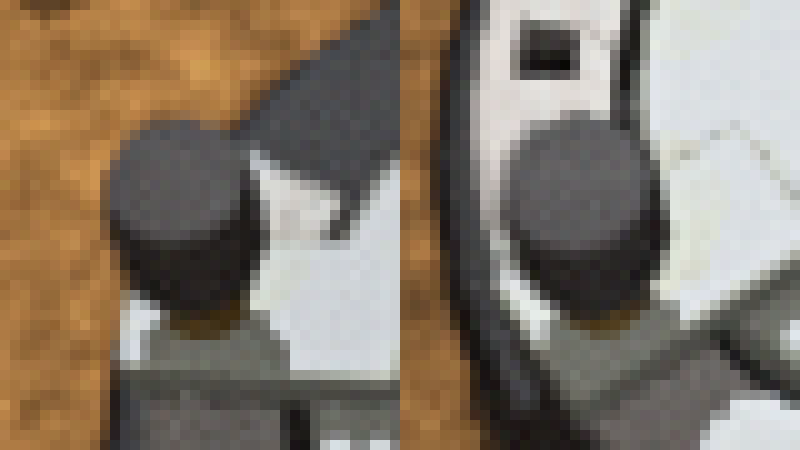

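The bush strip under the knob is no longer than at the start (about 2 px against 3 px; a plunger resting on the ring would add over 2 px). So the pin is home, the gripper is clear, and I'm handing in.

```bash
python3 -c "
from bench import r
print(r.hand_in())"
```

```text
the job is handed in; nothing more can be done
None
```

I handed the job in at about 9 s of the 45 s. From the pictures and forces, the plunger dropped into the next hole at about 0.7 rad, the watch is flat in its seat and the gripper is clear. I got no verdict back, and the pin being home rests on the bush strip in the image and the push force vanishing, because the height triangulation was inconclusive.

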